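# Sort the loose glassware parts after taking the apparatus down

## Task

Sort the five loose parts left on the lab bench: both stir bars into the oblong tray, both stoppers into the round dish and the boss head into the square bin. Set each down on the floor of its container the same way up as it is now (stir bars lying flat, stoppers standing on their heads, boss head upright with its top thumbscrew up), fully inside and not resting on the rim or on another part. Leave the jar and the beaker where they stand.

Things in the scene. Friction and masses are not known exactly. Their poses are not given: they have to be found in the camera images.
- stirbar1: First octagonal magnetic stir bar, white, 58 mm long, 14 mm thick (across flats), about 30 g, lying flat on one of its eight flats. Origin on its axis at mid-length (7 mm above what it lies on); x axis along its length. The two stir bars are alike and either may be placed first.
- stirbar2: Second octagonal magnetic stir bar, white, 58 mm long, 14 mm thick (across flats), about 30 g, lying flat on one of its eight flats. Origin on its axis at mid-length (7 mm above what it lies on); x axis along its length. The two stir bars are alike and either may be placed first.
- stopper1: First tapered white plastic flask stopper, about 40 g, standing on its flat round head: head 34 mm diameter, 14 mm high; neck 19 mm diameter; plug above it from 24 mm diameter (z = 20 mm) to 20 mm at the top (z = 48 mm). Origin at the centre of the head's underside, z axis up. Round: grip it from any side. The two are alike.
- stopper2: Second tapered white plastic flask stopper, about 40 g, standing on its flat round head: head 34 mm diameter, 14 mm high; neck 19 mm diameter; plug above it from 24 mm diameter (z = 20 mm) to 20 mm at the top (z = 48 mm). Origin at the centre of the head's underside, z axis up. Round: grip it from any side. The two are alike.
- bosshead: Boss head (clamp for lab rods), cast metal block (dull grey) 44 mm (x) by 28 mm (y) by 30 mm (z), 160 g, flat sides at y = +-14 mm to grip. A thumbscrew sticks out of its +x end to x = 40 mm (24 mm wide in y), another out of its top at x = -10 mm, up to z = 47 mm (24 mm along x, 7 mm along y). Origin at the centre of the block's underside; z axis up.
- oblong_tray: Oblong (rectangular) stainless steel tray, open on top, 90 mm (its x) by 150 mm (its y), rim 22 mm high, walls and floor 3 mm thick. It does not shift. Origin at the centre of its underside; z axis up.
- round_dish: Round stainless steel dish, open on top, 150 mm outer diameter, rim 26 mm high, wall and floor 4 mm thick. It does not shift. Origin at the centre of its underside; z axis up.
- square_bin: Square stainless steel bin, open on top, 110 mm by 110 mm, rim 30 mm high, walls and floor 3 mm thick. It does not shift. Origin at the centre of its underside; x and y axes along its sides, z axis up.
- jar: Amber glass jar with a black lid, 56 mm diameter, 85 mm high, standing to one side of the work; a bystander. Origin at the centre of its underside.
- beaker: Clear open beaker, 66 mm across the rim, 90 mm high, standing to one side of the work; a bystander. Origin at the centre of its underside.
Mind the look-alikes: they are no part of the job. Leave any orange, purple or red look-alike of the bosshead alone.

How it is judged:
At the end, for the whole second after the job is handed in: Stir bars lie flat on the oblong tray's floor (axis under 14.5 mm above its underside), stoppers stand on their heads on the round dish's floor, boss head upright on the square bin's floor (tilts under 0.15 rad, undersides under 9 mm up); released, at rest; jar and beaker moved under 25 mm (x of stirbar1 in the frame of oblong_tray between -0.042 and 0.042 m and y of stirbar1 in the frame of oblong_tray between -0.072 and 0.072 m and z of each of stirbar1, stirbar2 in the frame of oblong_tray below 0.0145 m and angle between stirbar1's own x axis and vertical between 1.4 and 1.742 rad and x of stirbar2 in the frame of oblong_tray between -0.042 and 0.042 m and y of stirbar2 in the frame of oblong_tray between -0.072 and 0.072 m and angle between stirbar2's own x axis and vertical between 1.4 and 1.742 rad and horizontal distance between each of stopper1, stopper2 and round_dish below 0.06 m and z of each of stopper1, stopper2 in the frame of round_dish below 0.009 m and angle between each of stopper1, stopper2, bosshead's own z axis and vertical below 0.15 rad and x of bosshead in the frame of square_bin between -0.045 and 0.045 m and y of bosshead in the frame of square_bin between -0.045 and 0.045 m and z of bosshead in the frame of square_bin below 0.009 m and linear speed of each of stirbar1, stirbar2, stopper1, stopper2, bosshead below 0.02 m/s and angular speed of each of stirbar1, stirbar2, stopper1, stopper2, bosshead below 0.3 rad/s and contact force between each of stirbar1, stirbar2, stopper1, stopper2, bosshead and the fingers below 0.05 N); the robot touches nothing.
It fails at once if the jar is shifted by more than 25 mm or tipped over (distance of jar from where it was at the start of the episode above 0.025 m or angle between jar's own z axis and vertical above 0.3 rad).
It fails at once if the beaker is shifted by more than 25 mm or tipped over (distance of beaker from where it was at the start of the episode above 0.025 m or angle between beaker's own z axis and vertical above 0.3 rad).
It also fails if it takes over 118 s, if anything falls off the work surface, if the arm or the gripper's body presses on something with over 40 N, if the wrist force passes 120 N, or if a joint passes its speed limit or range.

## Robot

A 6-joint arm with a two-finger parallel gripper is mounted at the origin on the work surface. World frame = base frame: x ahead of the robot, y to its left, z up, the work surface at z = 0. Lengths are in m, angles in rad, forces in N, time in s.
With the tool pointing down it reaches from about 0.3 to 0.95 m from the base axis. Payload 3.1 kg.
Tool frame: the origin (TCP) lies at the centre of the arm's flange, where the gripper is bolted on; the fingertips stand 173 mm ahead of it and the grasp point (between the pads) lies 155 mm ahead of it; z points along the fingers, y is the line along which they close (so a half turn about z gives the same grasp; the last joint's range is limited). The gripper opens to 85 mm and grips with 20 to 120 N. Pads are 22 mm wide; open, the fingers measure 114 mm over their backs; the gripper's body (76 mm by 85 mm) begins 54 mm behind the grasp point. The pads swing forward as they close: fully open they stand 13 mm farther back than shut.
Start: joints at [1.125, 0.308, 1.634, -0, 1.2, -0.07], TCP at [0.229, 0.581, 0.405] pointing down, gripper open.
Joint ranges: [-3.06, 3.06], [-0.79, 1.96], [0.05, 2.63], [-1.19, 4.34], [0.05, 2.64], [-2.94, 2.94]. Speed limits (rad/s): [2.79, 2.79, 3.14, 3.14, 3.14, 3.14].

## Interface

Orientations are given as a unit quaternion [w, x, y, z].
In Python, from cell import sense, get_image, get_calibration, env gives the robot as it stands. The module is installed in compiled form; this text tells all that it offers.
- The arm moves only by the shell command python3 -m crank 'ROWS'. ROWS is JSON, a list of rows, each an object with "linear": the shift along the tool's x, y, z as a fraction of full scale, a list of three; "dr": the turn, a rotation vector about the tool's x, y, z as a fraction of full scale, a list of three; "grip": the opening, from -1 (shut) to 1 (fully open). In form: [{"linear": [x, y, z], "dr": [wx, wy, wz], "grip": grip}, ...]. A call has 1 to 12 rows; each row shifts and turns the commanded pose from where the row before left it, along the tool's axes as they then stand; what a row does not reach is not made up. Full scale, the value 1, is 150 mm for a shift and 0.08 rad for a turn. A row lasts 1/8 s, in which the tool goes at most 62.5 mm and 10.7 degrees, less where a joint would pass 70% of its speed; a pose out of reach is approached as far as the arm can. A call with a number of a shift or a turn outside -1 to 1 is refused whole. A call with a gripper value outside its range is refused whole. The fingers move at their own pace and stop on an object; the grip force is fixed at half the most. Time passes only in rows, so rows that do not move let the fingers close. It gives the time, the measured TCP pose, the force, the opening and the grip force at its end, in the units of the state.
- sense(): the state, without advancing time (a new reading comes with each control period).
- get_image(name): name is "scene" or "top" or "wrist"; returns the picture (400x640x3 uint8, red, green, blue); there is no depth.
- get_calibration(name): a dict with "vfov" (degrees; the focal length in pixels is half the picture's height over the tangent of half this angle, whatever the lens; pixels are square), "cx", "cy" (the principal point, pixels), "k1" (the pictures are not rectified: a ray, as slopes to the right and down, at radius r is drawn at 1 + k1 r^2 times it, then the intrinsics apply), "xyz" and "attitude" of the camera in the world; the wrist camera has in their place "T_tool_cam" (4x4, takes a point from camera to tool coordinates, whose origin is the TCP and whose axes are the flange's). Camera axes: x right, y down, z forward; pixel columns grow to the right and rows downward; lengths in m; the calibration is good to about 2 mm. A picture is of the moment at which its call begins: read the wrist's pose just before it. get_calibration takes no time and is no camera call.
- env.finish_job(): hands the job in; it is judged then, once.
The state is a dict: "clock": time; "q": joint angles; "qd": joint speeds; "joint_torque": joint torques, N m; "tool_pos": TCP position; "tool_rot": TCP orientation; "force": force on the tool from outside, world axes, zero at the start; "wrist_torque": the same for the moment, N m; "width": finger opening in m; "gripper_force": force on a finger pad.
Only numpy, scipy, OpenCV 4.12 (cv2) and the standard library are available. Lean on these libraries where they do the work, as an engineer would, in place of code of your own. Each camera call takes 0.05 s, during which the arm holds its last target. There are 200 camera calls.

## Working session

There is one attempt and no reset: what is moved stays moved. The work goes in short steps, Python scripts to look and compute and a shell command to move; the robot and the scene stay as the last step left them, time stands still between calls to the robot, and variables do not carry over. Pictures are saved under pics/ and viewed, at most 15 in all, crops included, and the job is handed in when it is done.

```bash
mkdir -p pics
python3 - <<'E'
from cell import *
import cv2
for n in ["top","scene"]:
    im=get_image(n); cv2.imwrite(f"pics/{n}0.png",im[:,:,::-1])
    print(n,get_calibration(n))
print(get_calibration("wrist")); s=sense(); print(s)
E
```

```text
top {'vfov': 51.21946094645217, 'cx': 319.52803285890445, 'cy': 199.77237831957322, 'k1': -0.008735074211325567, 'xyz': array([0.36303494, 0.01018975, 1.09113388]), 'attitude': array([ 0.0363672 , -0.70441219,  0.70727512, -0.04735813])}
scene {'vfov': 47.35197349551098, 'cx': 322.0961209556894, 'cy': 197.5166431741799, 'k1': -0.12844409195588974, 'xyz': array([0.93848678, 0.86224628, 0.69483654]), 'attitude': array([-0.11012127,  0.2155055 ,  0.85351784, -0.46145204])}
{'vfov': 61.91117979633612, 'cx': 315.92447803931526, 'cy': 202.7118205693069, 'k1': -0.07166314010426517, 'T_tool_cam': array([[-1.20225309e-03, -9.47123870e-01, -3.20865906e-01,
         8.41184807e-02],
       [ 9.99999180e-01, -9.97389801e-04, -8.02828869e-04,
         4.77091731e-04],
       [ 4.40350004e-04, -3.20866608e-01,  9.47124293e-01,
         3.05230991e-02],
       [ 0.00000000e+00,  0.00000000e+00,  0.00000000e+00,
         1.00000000e+00]])}
{'clock': 0.1, 'q': array([ 1.12532134e+00,  3.08940153e-01,  1.63502769e+00, -1.63635275e-05,
        1.19971283e+00, -6.96928989e-02]), 'qd': array([-0.0011107 , -0.00118697, -0.00263859, -0.00084502,  0.00039219,
       -0.00144463]), 'joint_torque': array([ 1.02584529e-04, -4.16401291e+01, -2.77645683e+01,  8.51768107e-06,
        3.95338007e-03,  1.21395186e-05]), 'tool_pos': array([0.22923755, 0.58104195, 0.40356274]), 'tool_rot': array([-2.58586644e-04,  1.86784447e-01,  9.82400367e-01, -1.01151052e-03]), 'force': array([-0.01339937,  0.17258691,  0.17353867]), 'wrist_torque': array([ 0.04783811,  0.04348377, -0.00379987]), 'gripper_force': 0.0, 'width': 0.08568957679687972}
```

View pics/top0.png

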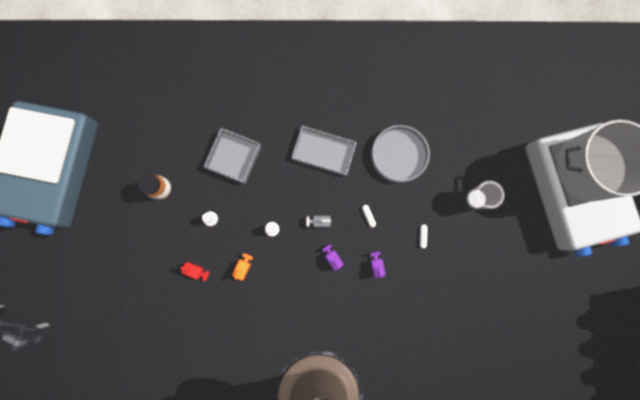

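View pics/scene0.png

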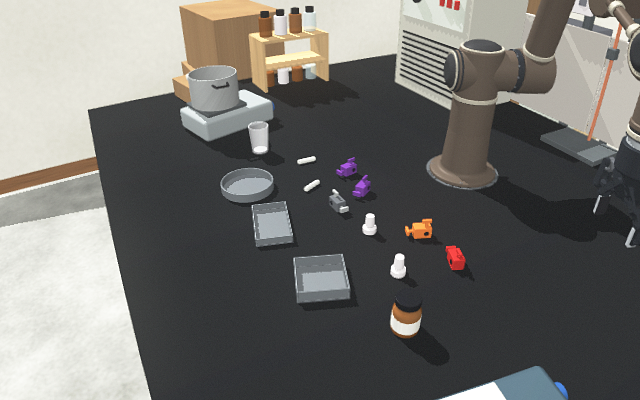

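The top view shows the grey boss head at (319,221), stoppers at (209,218) and (272,229), and stir bars at (369,215) and (424,236). The square bin is at (232,155), the oblong tray at (324,150), the dish at (400,153), the jar at (156,187) and the beaker at (487,195).

These could be mistaken for the boss head: purple at (332,257) and (377,264), orange at (243,267), red at (195,271). The grey one at (319,221) fits the description. The scene picture agrees, with the grey one at (339,201). Next is a close crop.

```bash
cat > h.py <<'E'
from cell import *
import cv2, numpy as np
from scipy.spatial.transform import Rotation as R
def rot(q): return R.from_quat(np.r_[q[1:],q[0]]).as_matrix()
def cam(n,s=None):
    c=get_calibration(n)
    if n=="wrist":
        T=np.eye(4);T[:3,:3]=rot(s["tool_rot"]);T[:3,3]=s["tool_pos"];T=T@c["T_tool_cam"];A,p=T[:3,:3],T[:3,3]
    else: A,p=rot(c["attitude"]),c["xyz"]
    f=200/np.tan(np.radians(c["vfov"]/2))
    return c,A,p,f
def p2w(n,px,z,s=None):
    c,A,p,f=cam(n,s); u=(np.array(px,float)-[c["cx"],c["cy"]])/f
    x=u.copy()
    for _ in range(20): x=u/(1+c["k1"]*(x@x))
    d=A@np.r_[x,1]; return (p+d*(z-p[2])/d[2])
def w2p(n,P,s=None):
    c,A,p,f=cam(n,s); v=A.T@(np.array(P)-p); x=v[:2]/v[2]; return x*(1+c["k1"]*(x@x))*f+[c["cx"],c["cy"]]
E
python3 - <<'E'
from h import *
im=cv2.imread("pics/top0.png")
cr=cv2.resize(im[120:280,185:445],None,fx=3,fy=3,interpolation=cv2.INTER_CUBIC)
cv2.imwrite("pics/topc.png",cr)
# white blobs and grey container
hsv=cv2.cvtColor(im,cv2.COLOR_BGR2HSV)
m=((hsv[...,2]>150)&(hsv[...,1]<60)).astype(np.uint8); m[:205]=0;m[250:]=0;m[:,:195]=0;m[:,440:]=0
n,l,st,ce=cv2.connectedComponentsWithStats(m)
for i in range(1,n):
    if st[i,4]>15:
        r=cv2.minAreaRect(np.argwhere(l==i)[:,::-1].astype(np.float32)); print("white",st[i,4],ce[i].round(1),r)
g=((hsv[...,2]>60)&(hsv[...,1]<60)).astype(np.uint8); g[:115]=0;g[190:]=0;g[:,:195]=0;g[:,440:]=0
g=cv2.morphologyEx(g,cv2.MORPH_CLOSE,np.ones((3,3)))
n,l,st,ce=cv2.connectedComponentsWithStats(g)
for i in range(1,n):
    if st[i,4]>200: print("grey",st[i],ce[i].round(1),cv2.minAreaRect(np.argwhere(l==i)[:,::-1].astype(np.float32)))
E
```

```text
white 152 [369.  215.6] ((368.95361328125, 215.5206298828125), (23.251428604125977, 6.802819728851318), 66.03751373291016)
white 187 [209.7 218.1] ((209.5, 218.0), (14.0, 15.0), 90.0)
white 38 [308. 221.] ((307.5, 221.0), (6.363960266113281, 6.363960266113281), 45.0)
white 105 [322.6 220.2] ((322.0, 220.5), (7.0, 16.0), 90.0)
white 170 [271.8 228.5] ((272.0, 228.5), (13.0, 14.0), 90.0)
white 149 [423.7 235.6] ((423.7620849609375, 235.54483032226562), (6.635589122772217, 23.077754974365234), 3.3664605617523193)
grey [  195   115   245    75 17156] [318.4 151.3] ((317.0, 152.0), (243.99996948242188, 73.99998474121094), -0.0)
```

View pics/topc.png

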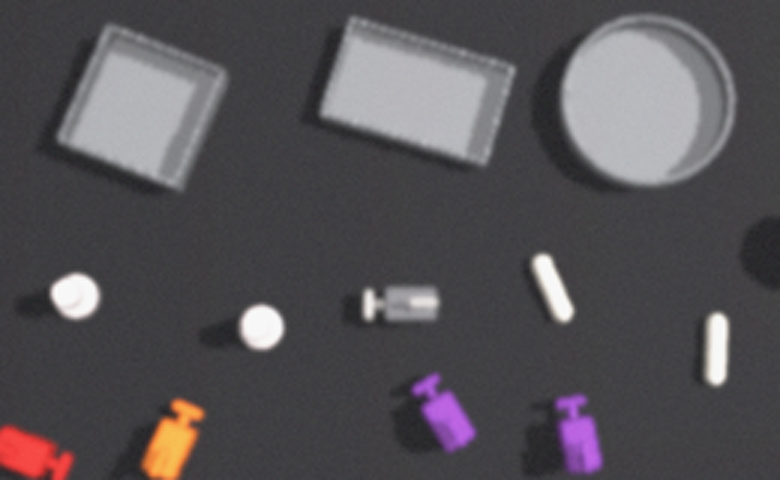

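The close crop confirms it: the only grey boss head is the one at crop (400,302). Its side thumbscrew points left, towards +y. Next I work out positions in the world frame.

```bash
cat >> h.py <<'E'
def plan(x,y,z,yaw_deg,tilt=True):
    """prints identical-row plan: N rows of linear v, dr w (tool closing axis at yaw, mod pi)"""
    s=sense(); R0=rot(s["tool_rot"]); p0=s["tool_pos"]
    y0=np.degrees(np.arctan2(R0[1,1],R0[0,1])); q=s["q"]
    best=min((yaw_deg+180*k for k in range(-4,5)),key=lambda a:abs(a-y0))
    for cand in sorted((best,best-180,best+180),key=lambda a:abs(a-y0)):
        q6=np.degrees(np.arctan2(y,x)-q[0])+np.degrees(q[5])-(cand-y0)
        if abs(q6)<165: break
    yw=np.radians(cand); Y=np.array([np.cos(yw),np.sin(yw),0]);Z=np.array([0,0,-1.]);X=np.cross(Y,Z)
    R1=np.c_[X,Y,Z]
    w=R.from_matrix(R0.T@R1).as_rotvec(); d=R0.T@(np.array([x,y,z])-p0)
    if abs(cand-y0)>175: w=np.array([0,0,-np.radians(cand-y0)])
    N=int(max(np.ceil(np.abs(w).max()/.078),np.ceil(np.linalg.norm(d)/.058),1))
    Rs=R.from_rotvec(w/N).as_matrix(); S=sum(np.linalg.matrix_power(Rs,i) for i in range(N))
    v=np.linalg.solve(S,d)/.15
    print(f"t={s['clock']:.1f} N={N} lin={v.round(4).tolist()} dr={(w/N/.08).round(3).tolist()} turn={cand-y0:.1f} q6->{q6:.0f}  (single d/.15={(d/.15).round(4).tolist()})")
E
python3 - <<'E'
from h import *
t=lambda a,z: p2w("top",(np.array(a)+.5)/3-.5+[185,120],z)[:2]
def box(n,c,z):
    P=np.array([t(a,z) for a in c]); C=P.mean(0)
    e=[P[(i+1)%4]-P[i] for i in range(4)]
    print(n,C.round(4),[ (round(np.linalg.norm(a)*1e3),round(np.degrees(np.arctan2(a[1],a[0])),1)) for a in e])
box("tray",[(352,18),(515,68),(487,165),(320,117)],.022)
box("bin",[(107,24),(228,72),(182,190),(57,143)],.030)
print("dish",t((647,100),.026),[t(a,.026).round(3) for a in [(560,100),(735,100),(647,14),(647,186)]])
for n,c,v in [("bar1",(368.95,215.52),66.04),("bar2",(423.76,235.54),93.37)]:
    P=p2w("top",c,.009);a=np.radians(v);u=np.array([np.cos(a),np.sin(a)])
    d=p2w("top",np.array(c)+10*u,.009)-p2w("top",np.array(c)-10*u,.009)
    print(n,P.round(4),np.degrees(np.arctan2(d[1],d[0])).round(1))
for n,c in [("A head",(79,296)),("A top",(70,296)),("B head",(262,327)),("B top",(261,327))]:
    print(n,t(c,.014 if "head" in n else .048).round(4))
b0=t((438,304),.03);b1=t((369,304),.015);print("boss -x end",b0.round(4),"+x screw",b1.round(4),"topscrew",t((413,301),.047).round(4))
print("jar",p2w("top",(156,187),.085),"beaker",p2w("top",(490,195),.09), "boss grip corners",t((387,287),.03),t((387,321),.03),t((438,287),.03),t((438,321),.03))
E
```

```text
tray [ 0.6209 -0.0195] [(150, np.float64(-107.5)), (90, np.float64(163.4)), (151, np.float64(73.6)), (93, np.float64(-17.4))]
bin [0.6059 0.2179] [(114, np.float64(-112.1)), (110, np.float64(159.8)), (115, np.float64(69.1)), (113, np.float64(-21.0))]
dish [ 0.61230196 -0.21864693] [array([ 0.612, -0.143]), array([ 0.612, -0.296]), array([ 0.689, -0.221]), array([ 0.536, -0.217])]
bar1 [ 0.4501 -0.1356  0.009 ] -157.0
bar2 [ 0.3974 -0.2773  0.009 ] 174.6
A head [0.4439 0.2731]
A top [0.4414 0.2723]
B head [0.4167 0.1159]
B top [0.415  0.1133]
boss -x end [ 0.4348 -0.0348] +x screw [0.436 0.024] topscrew [ 0.4362 -0.0132]
jar [0.51522972 0.39085897 0.085     ] beaker [ 0.49259505 -0.4215515   0.09      ] boss grip corners [0.44941492 0.00849505] [0.42053564 0.00859075] [ 0.44925348 -0.03487057] [ 0.42035661 -0.03463659]
```

```bash
python3 -c "
from h import *
plan(.443,.273,.30,68.4)"
```

```text
t=0.1 N=7 lin=[-0.2972, -0.1979, 0.0988] dr=[-0.004, -0.0, 0.002] turn=-0.1 q6->-37  (single d/.15=[-2.0794, -1.3859, 0.693])
```

```bash
python3 -m crank '[{"linear":[-0.297,-0.198,0.1],"dr":[0,0,0],"grip":0.2},{"linear":[-0.297,-0.198,0.1],"dr":[0,0,0],"grip":0.2},{"linear":[-0.297,-0.198,0.1],"dr":[0,0,0],"grip":0.2},{"linear":[-0.297,-0.198,0.1],"dr":[0,0,0],"grip":0.2},{"linear":[-0.297,-0.198,0.1],"dr":[0,0,0],"grip":0.2},{"linear":[-0.297,-0.198,0.1],"dr":[0,0,0],"grip":0.2},{"linear":[-0.297,-0.198,0.1],"dr":[0,0,0],"grip":0.2},{"linear":[0,0,0],"dr":[0,0,0],"grip":0.2},{"linear":[0,0,0],"dr":[0,0,0],"grip":0.2}]'
python3 - <<'E'
from h import *
s=sense(); im=get_image("wrist"); cv2.imwrite("pics/w1.png",im[:,:,::-1])
for z in (0,.048): print(w2p("wrist",[.443,.273,z],s))
plan(.443,.273,.30,68.4); print(s["width"])
E
```

```text
clock: 1.23
tool_pos: [0.4431, 0.2735, 0.2994]
tool_rot: [-0.0, 0.187, 0.982, 0.0]
force: [-0.6, -0.8, 0.6]
width: 0.0511
gripper_force: 0.0
[315.0840898  195.34960746]
[314.88108392 215.60124747]
t=1.3 N=1 lin=[-0.0037, -0.0067, -0.0017] dr=[0.003, -0.005, 0.019] turn=-0.1 q6->-37  (single d/.15=[-0.0037, -0.0067, -0.0017])
0.05112655945718296
```

View pics/w1.png

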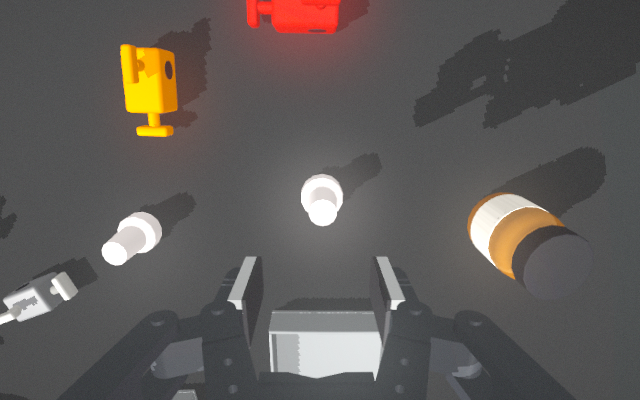

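The wrist view shows stopper A with its top at (322,213) and head centre at (322,195), and stopper B with its top at (115,253) and head at (140,232). The boss head is at (42,297) and the jar is well clear at (530,245).

Run:
```python
from h import *
s=sense()
for n,p,z in [("At",(322,213),.048),("Ah",(322,194),.014),("Bt",(115,253),.048),("Bh",(140,232),.014)]: print(n,p2w("wrist",p,z,s).round(4))
P=(p2w("wrist",(322,213),.048,s)+p2w("wrist",(322,194),.014,s))/2
plan(P[0],P[1],.190,68.4)
```

```text
At [0.4431 0.279  0.048 ]
Ah [0.44   0.2809 0.014 ]
Bt [0.4157 0.1207 0.048 ]
Bh [0.4144 0.1246 0.014 ]
t=1.3 N=2 lin=[0.0111, 0.0164, 0.3658] dr=[0.002, -0.003, 0.01] turn=-0.1 q6->-36  (single d/.15=[0.0221, 0.0327, 0.7317])
```

```bash
python3 -m crank '[{"linear":[0.011,0.016,0.24],"dr":[0,0,0],"grip":0.2},{"linear":[0.011,0.016,0.24],"dr":[0,0,0],"grip":0.2},{"linear":[0,0,0.25],"dr":[0,0,0],"grip":0.2},{"linear":[0,0,0],"dr":[0,0,0],"grip":0.2},{"linear":[0,0,0],"dr":[0,0,0],"grip":-0.6},{"linear":[0,0,0],"dr":[0,0,0],"grip":-0.6},{"linear":[0,0,0],"dr":[0,0,0],"grip":-0.6},{"linear":[0,0,0],"dr":[0,0,0],"grip":-0.6}]'; python3 -c "
from h import *
s=sense();print(s['width'],s['gripper_force'])"
```

```text
clock: 2.28
tool_pos: [0.443, 0.2801, 0.1925]
tool_rot: [0.001, 0.187, 0.982, 0.002]
force: [-1.8, 1.7, 6.6]
width: 0.0205
gripper_force: 59.4
0.020505968319338715 59.37110174680129
```

Run:
```python
from h import *
im=get_image("wrist"); cv2.imwrite("pics/w2.png",im[150:400,170:490,::-1])
```

```text
(no output)
```

View pics/w2.png

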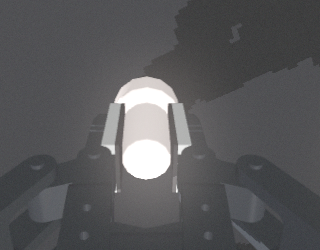

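The crop shows the stopper upright and centred between the pads, at about crop (147,130). Now I lift it.

```bash
python3 -m crank '[{"linear":[0,0,-0.2],"dr":[0,0,0],"grip":-0.6},{"linear":[0,0,-0.3],"dr":[0,0,0],"grip":-0.6},{"linear":[0,0,-0.25],"dr":[0,0,0],"grip":-0.6},{"linear":[0,0,0],"dr":[0,0,0],"grip":-0.6}]'; python3 -c "
from h import *
s=sense();print(s['width'],s['gripper_force'])
plan(.640,-.230,.30,68.4)"
```

```text
clock: 2.82
tool_pos: [0.4436, 0.28, 0.3071]
tool_rot: [0.004, 0.187, 0.982, 0.003]
force: [0.2, -0.5, -0.4]
width: 0.0204
gripper_force: 59.1
0.020402992031020195 59.10795971809421
t=2.8 N=10 lin=[-0.2467, -0.2681, 0.0045] dr=[0.009, 0.008, 0.001] turn=-0.1 q6->-88  (single d/.15=[-2.4658, -2.6817, 0.0435])
```

```bash
python3 -m crank '[{"linear":[-0.2,-0.22,0],"dr":[0.009,0.008,0],"grip":-0.6},{"linear":[-0.26,-0.28,0],"dr":[0.009,0.008,0],"grip":-0.6},{"linear":[-0.26,-0.28,0],"dr":[0.009,0.008,0],"grip":-0.6},{"linear":[-0.26,-0.28,0],"dr":[0.009,0.008,0],"grip":-0.6},{"linear":[-0.26,-0.28,0],"dr":[0.009,0.008,0],"grip":-0.6},{"linear":[-0.26,-0.28,0],"dr":[0.009,0.008,0],"grip":-0.6},{"linear":[-0.26,-0.28,0],"dr":[0.009,0.008,0],"grip":-0.6},{"linear":[-0.26,-0.28,0],"dr":[0.009,0.008,0],"grip":-0.6},{"linear":[-0.24,-0.28,0],"dr":[0.009,0.008,0],"grip":-0.6},{"linear":[-0.2,-0.22,0],"dr":[0.009,0.008,0],"grip":-0.6},{"linear":[0,0,0],"dr":[0,0,0],"grip":-0.6},{"linear":[0,0,0],"dr":[0,0,0],"grip":-0.6}]'
python3 - <<'E'
from h import *
s=sense(); im=get_image("wrist"); cv2.imwrite("pics/w3.png",im[:,:,::-1])
print(s["width"]); plan(.640,-.230,.30,68.4)
E
```

```text
clock: 4.32
tool_pos: [0.6367, -0.2298, 0.3013]
tool_rot: [-0.005, 0.187, 0.982, -0.002]
force: [0.1, 0.1, -0.9]
width: 0.02
gripper_force: 59.1
0.019981443988413953
t=4.4 N=1 lin=[-0.0222, 0.0025, 0.0103] dr=[-0.084, -0.118, 0.019] turn=-0.1 q6->-88  (single d/.15=[-0.0222, 0.0025, 0.0103])
```

View pics/w3.png

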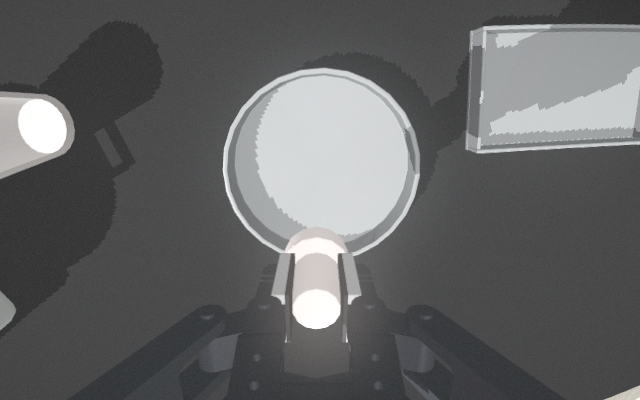

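The wrist view shows the stopper still upright in the grip, with its top at (317,309) and unchanged since the grasp, so it has not slipped. The dish rim is centred near (321,163).

Run:
```python
from h import *
s=sense()
for p in [(321,163),(223,163),(419,163),(321,69)]: print(p2w("wrist",p,.026,s).round(4))
print(w2p("wrist",[.6123,-.2186,.026],s))
plan(.639,-.228,.22,68.4)
```

```text
[ 0.6051 -0.2142  0.026 ]
[ 0.5779 -0.2828  0.026 ]
[ 0.6319 -0.1456  0.026 ]
[ 0.5434 -0.1901  0.026 ]
[319.05400759 173.85557077]
t=4.4 N=2 lin=[-0.0074, 0.0076, 0.2719] dr=[-0.042, -0.059, 0.01] turn=-0.1 q6->-88  (single d/.15=[-0.0162, 0.0161, 0.5437])
```

```bash
python3 -m crank '[{"linear":[-0.008,0.008,0.3],"dr":[-0.04,-0.06,0.01],"grip":-0.6},{"linear":[-0.008,0.008,0.25],"dr":[-0.04,-0.06,0.01],"grip":-0.6},{"linear":[0,0,0.1],"dr":[0,0,0],"grip":-0.6},{"linear":[0,0,0],"dr":[0,0,0],"grip":-0.6},{"linear":[0,0,0],"dr":[0,0,0],"grip":-0.6}]'; python3 -c "
from h import *
s=sense();print(s['width'],s['gripper_force'])
plan(.638,-.228,.197,68.4)"
```

```text
clock: 5.0
tool_pos: [0.6412, -0.2291, 0.2073]
tool_rot: [0.003, 0.187, 0.982, -0.001]
force: [0.5, 0.2, -0.5]
width: 0.0204
gripper_force: 59.1
0.02038690351500803 59.1157641535392
t=5.0 N=1 lin=[0.0232, -0.001, 0.0685] dr=[-0.011, 0.079, 0.003] turn=-0.0 q6->-88  (single d/.15=[0.0232, -0.001, 0.0685])
```

```bash
python3 -m crank '[{"linear":[0.012,0,0.03],"dr":[0,0.04,0],"grip":-0.6},{"linear":[0,0,0.03],"dr":[0,0.04,0],"grip":-0.6},{"linear":[0,0,0.01],"dr":[0,0,0],"grip":-0.6},{"linear":[0,0,0],"dr":[0,0,0],"grip":-0.6}]'; python3 -c "
from h import *
s=sense();print(s['width'],s['gripper_force'])
plan(.638,-.228,.197,68.4)"
```

```text
clock: 5.5
tool_pos: [0.6389, -0.2287, 0.1965]
tool_rot: [-0.002, 0.188, 0.982, -0.0]
force: [-1.9, 1.1, 6.6]
width: 0.0205
gripper_force: 59.9
0.020521951024163262 59.88161004264839
t=5.5 N=1 lin=[0.0072, 0.0022, -0.0032] dr=[-0.01, -0.038, -0.007] turn=0.0 q6->-88  (single d/.15=[0.0072, 0.0022, -0.0032])
```

Contact with the dish floor (6.6 N up). I release and lift.

```bash
python3 -m crank '[{"linear":[0,0,0],"dr":[0,0,0],"grip":-0.4},{"linear":[0,0,0],"dr":[0,0,0],"grip":-0.1},{"linear":[0,0,0],"dr":[0,0,0],"grip":0.0},{"linear":[0,0,-0.1],"dr":[0,0,0],"grip":0.0},{"linear":[0,0,-0.3],"dr":[0,0,0],"grip":0.1},{"linear":[0,0,-0.3],"dr":[0,0,0],"grip":0.2},{"linear":[0,0,0],"dr":[0,0,0],"grip":0.2}]'; python3 -c "
from h import *
s=sense();im=get_image('wrist'); cv2.imwrite('pics/w4.png',im[:,:,::-1])
plan(.416,.120,.30,68.4)"
```

```text
clock: 6.38
tool_pos: [0.6413, -0.2295, 0.307]
tool_rot: [0.004, 0.188, 0.982, -0.001]
force: [0.4, -1.3, 0.4]
width: 0.0514
gripper_force: 0.0
t=6.4 N=8 lin=[0.2808, 0.2016, 0.0026] dr=[-0.002, 0.006, -0.001] turn=0.0 q6->-52  (single d/.15=[2.2464, 1.6126, 0.0165])
```

View pics/w4.png

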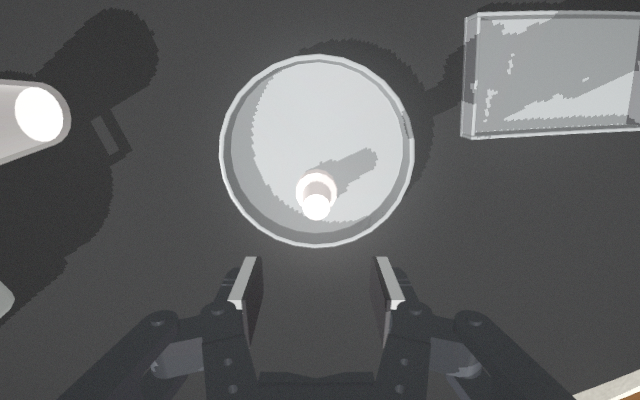

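Stopper 1 stands on the dish floor at (316,200), well inside the rim. Now for stopper B.

```bash
python3 -m crank '[{"linear":[0.25,0.18,0],"dr":[0,0.006,0],"grip":0.2},{"linear":[0.3,0.215,0],"dr":[0,0.006,0],"grip":0.2},{"linear":[0.3,0.215,0],"dr":[0,0.006,0],"grip":0.2},{"linear":[0.3,0.215,0],"dr":[0,0.006,0],"grip":0.2},{"linear":[0.3,0.215,0],"dr":[0,0.006,0],"grip":0.2},{"linear":[0.3,0.215,0],"dr":[0,0.006,0],"grip":0.2},{"linear":[0.3,0.215,0],"dr":[0,0.006,0],"grip":0.2},{"linear":[0.2,0.143,0],"dr":[0,0,0],"grip":0.2},{"linear":[0,0,0],"dr":[0,0,0],"grip":0.2},{"linear":[0,0,0],"dr":[0,0,0],"grip":0.2}]'
python3 - <<'E'
from h import *
s=sense();im=get_image('wrist'); cv2.imwrite('pics/w5.png',im[:,:,::-1])
m=(im.min(2)>200).astype(np.uint8)
n,l,st,ce=cv2.connectedComponentsWithStats(m)
for i in range(1,n):
    if st[i,4]>150: print(st[i],ce[i].round(1))
print(w2p("wrist",[.416,.122,.03],s)); plan(.416,.122,.3,68.4)
E
```

```text
clock: 7.68
tool_pos: [0.4143, 0.1205, 0.3009]
tool_rot: [-0.003, 0.187, 0.982, -0.0]
force: [0.3, -0.7, 0.4]
width: 0.0509
gripper_force: 0.0
[ 295  180   42   52 1636] [315.1 204.6]
[208 252  21  24 255] [218.5 263.4]
[ 150  263   59   41 1015] [179.1 283.6]
[ 64 298  54  43 940] [ 90.8 318.9]
[ 443  301  120   50 1944] [506.3 316.4]
[540 304  22  63 183] [550.7 334.6]
[318.68454133 209.51790034]
t=7.7 N=1 lin=[-0.0037, 0.0143, 0.0071] dr=[-0.016, -0.082, -0.01] turn=0.0 q6->-52  (single d/.15=[-0.0037, 0.0143, 0.0071])
```

View pics/w5.png

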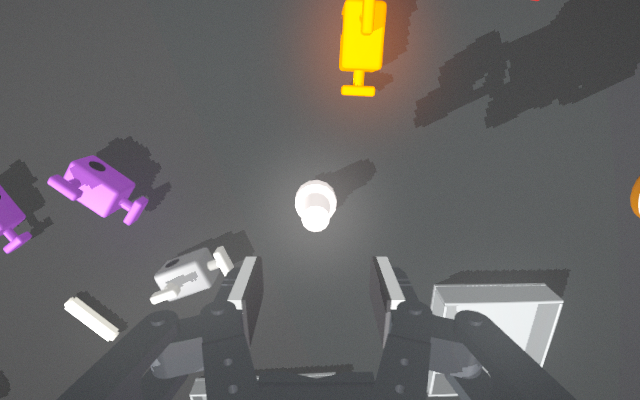

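Stopper B is centred, top at (316,218) and head at (316,201). Its position is about (.416, .121).

```bash
python3 -m crank '[{"linear":[-0.006,0.005,0.24],"dr":[0,-0.04,0],"grip":0.2},{"linear":[0,0,0.24],"dr":[0,-0.04,0],"grip":0.2},{"linear":[0,0,0.26],"dr":[0,0,0],"grip":0.2},{"linear":[0,0,0],"dr":[0,0,0],"grip":0.2},{"linear":[0,0,0],"dr":[0,0,0],"grip":-0.6},{"linear":[0,0,0],"dr":[0,0,0],"grip":-0.6},{"linear":[0,0,0],"dr":[0,0,0],"grip":-0.6},{"linear":[0,0,0],"dr":[0,0,0],"grip":-0.6}]'; python3 -c "
from h import *
s=sense();print(s['width'],s['gripper_force'])
plan(.582,-.206,.30,68.4)"
```

```text
clock: 8.72
tool_pos: [0.4165, 0.1213, 0.1921]
tool_rot: [0.002, 0.187, 0.982, 0.0]
force: [0.9, -2.2, 6.2]
width: 0.0204
gripper_force: 59.4
0.020435780058855352 59.358217413537204
t=8.7 N=7 lin=[-0.2615, -0.2317, -0.1023] dr=[0.002, 0.007, 0.0] turn=-0.0 q6->-88  (single d/.15=[-1.8315, -1.622, -0.7137])
```

Same grip as before. I lift it and carry it to the near side of the dish.

```bash
python3 -m crank '[{"linear":[0,0,-0.2],"dr":[0,0,0],"grip":-0.6},{"linear":[0,0,-0.3],"dr":[0,0,0],"grip":-0.6},{"linear":[0,0,-0.22],"dr":[0,0,0],"grip":-0.6},{"linear":[-0.2,-0.18,0],"dr":[0,0.01,0],"grip":-0.6},{"linear":[-0.29,-0.255,0],"dr":[0,0.01,0],"grip":-0.6},{"linear":[-0.29,-0.255,0],"dr":[0,0.01,0],"grip":-0.6},{"linear":[-0.29,-0.255,0],"dr":[0,0.01,0],"grip":-0.6},{"linear":[-0.29,-0.255,0],"dr":[0,0.01,0],"grip":-0.6},{"linear":[-0.27,-0.24,0],"dr":[0,0,0],"grip":-0.6},{"linear":[-0.2,-0.18,0],"dr":[0,0,0],"grip":-0.6},{"linear":[0,0,0],"dr":[0,0,0],"grip":-0.6},{"linear":[0,0,0],"dr":[0,0,0],"grip":-0.6}]'; python3 -c "
from h import *
plan(.582,-.206,.197,68.4)"
```

```text
clock: 10.22
tool_pos: [0.5802, -0.2053, 0.2976]
tool_rot: [-0.003, 0.188, 0.982, 0.0]
force: [0.2, 0.3, -0.8]
width: 0.0204
gripper_force: 59.1
t=10.2 N=2 lin=[-0.0078, 0.0002, 0.3354] dr=[-0.002, -0.035, -0.005] turn=0.0 q6->-88  (single d/.15=[-0.0165, 0.0005, 0.6708])
```

```bash
python3 -m crank '[{"linear":[-0.007,0,0.25],"dr":[0,-0.03,0],"grip":-0.6},{"linear":[-0.007,0,0.25],"dr":[0,-0.03,0],"grip":-0.6},{"linear":[0,0,0.1],"dr":[0,0,0],"grip":-0.6},{"linear":[0,0,0.04],"dr":[0,0,0],"grip":-0.6},{"linear":[0,0,0.02],"dr":[0,0,0],"grip":-0.6},{"linear":[0,0,0.01],"dr":[0,0,0],"grip":-0.6},{"linear":[0,0,0],"dr":[0,0,0],"grip":-0.6},{"linear":[0,0,0],"dr":[0,0,0],"grip":-0.6}]'
```

```text
clock: 11.22
tool_pos: [0.5828, -0.2068, 0.198]
tool_rot: [0.001, 0.188, 0.982, -0.001]
force: [-0.3, -1.1, -0.7]
width: 0.0207
gripper_force: 59.1
```

```bash
python3 -m crank '[{"linear":[0,0,0.012],"dr":[0,0,0],"grip":-0.6},{"linear":[0,0,0.004],"dr":[0,0,0],"grip":-0.6},{"linear":[0,0,0],"dr":[0,0,0],"grip":-0.4},{"linear":[0,0,0],"dr":[0,0,0],"grip":-0.1},{"linear":[0,0,0],"dr":[0,0,0],"grip":0.0},{"linear":[0,0,-0.1],"dr":[0,0,0],"grip":0.0},{"linear":[0,0,-0.3],"dr":[0,0,0],"grip":0.1},{"linear":[0,0,-0.3],"dr":[0,0,0],"grip":0.2},{"linear":[0,0,0],"dr":[0,0,0],"grip":0.3}]'; python3 -c "
from h import *
plan(.435,-.0131,.30,0)"
```

```text
clock: 12.35
tool_pos: [0.5848, -0.2075, 0.3063]
tool_rot: [0.006, 0.188, 0.982, -0.002]
force: [-0.0, 0.1, -0.0]
width: 0.0556
gripper_force: 0.0
t=12.3 N=16 lin=[0.1085, -0.0025, 0.0019] dr=[0.005, 0.009, 0.932] turn=-68.4 q6->-2  (single d/.15=[1.4061, 0.8367, 0.0237])
```

```bash
python3 -m crank '[{"linear":[0.108,-0.002,0.002],"dr":[0.005,0.009,0.932],"grip":0.3},{"linear":[0.108,-0.002,0.002],"dr":[0.005,0.009,0.932],"grip":0.3},{"linear":[0.108,-0.002,0.002],"dr":[0.005,0.009,0.932],"grip":0.3},{"linear":[0.108,-0.002,0.002],"dr":[0.005,0.009,0.932],"grip":0.3},{"linear":[0.108,-0.002,0.002],"dr":[0.005,0.009,0.932],"grip":0.3},{"linear":[0.108,-0.002,0.002],"dr":[0.005,0.009,0.932],"grip":0.3},{"linear":[0.108,-0.002,0.002],"dr":[0.005,0.009,0.932],"grip":0.3},{"linear":[0.108,-0.002,0.002],"dr":[0.005,0.009,0.932],"grip":0.3},{"linear":[0.108,-0.002,0.002],"dr":[0.005,0.009,0.932],"grip":0.3},{"linear":[0.108,-0.002,0.002],"dr":[0.005,0.009,0.932],"grip":0.3},{"linear":[0.108,-0.002,0.002],"dr":[0.005,0.009,0.932],"grip":0.3},{"linear":[0.108,-0.002,0.002],"dr":[0.005,0.009,0.932],"grip":0.3}]' && python3 -m crank '[{"linear":[0.108,-0.002,0.002],"dr":[0.005,0.009,0.932],"grip":0.3},{"linear":[0.108,-0.002,0.002],"dr":[0.005,0.009,0.932],"grip":0.3},{"linear":[0.108,-0.002,0.002],"dr":[0.005,0.009,0.932],"grip":0.3},{"linear":[0.108,-0.002,0.002],"dr":[0.005,0.009,0.932],"grip":0.3},{"linear":[0,0,0],"dr":[0,0,0],"grip":0.3},{"linear":[0,0,0],"dr":[0,0,0],"grip":0.3}]'
python3 - <<'E'
from h import *
s=sense();im=get_image('wrist'); cv2.imwrite('pics/w6.png',im[:,:,::-1])
for P in [(.435,-.0351,.03),(.435,.0089,.03),(.449,-.0131,.03),(.421,-.0131,.03)]: print(w2p("wrist",P,s).round(1))
plan(.435,-.0131,.30,0)
E
```

```text
clock: 13.85
tool_pos: [0.4465, -0.0752, 0.2964]
tool_rot: [-0.005, 0.595, 0.804, -0.002]
force: [-0.8, -0.4, -0.1]
width: 0.0556
gripper_force: 0.0
clock: 14.6
tool_pos: [0.4341, -0.0127, 0.2958]
tool_rot: [-0.005, 0.706, 0.708, -0.002]
force: [0.5, 0.6, -0.1]
width: 0.056
gripper_force: 0.0
[322.6 236.3]
[323.1 181. ]
[341.5 209.5]
[304.2 209.4]
t=14.7 N=1 lin=[-0.0013, 0.0053, -0.0276] dr=[-0.135, -0.054, 0.014] turn=-0.1 q6->-2  (single d/.15=[-0.0013, 0.0053, -0.0276])
```

View pics/w6.png

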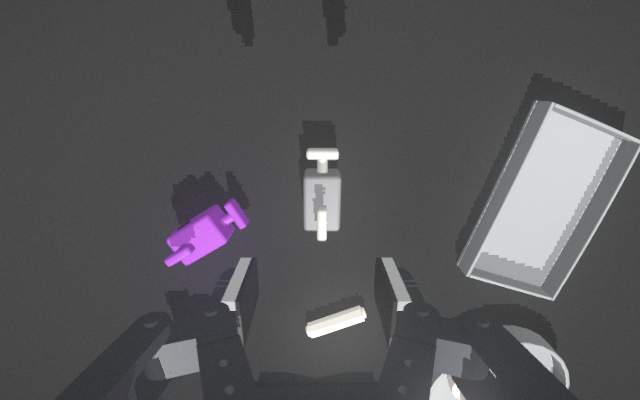

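The grey boss head is at (322,203), upright and aligned with the pads, with its side thumbscrew at (322,155). It lies about 4 mm further along +y than first measured. The purple look-alike at (205,235) is clear of the left finger.

```bash
python3 -m crank '[{"linear":[0.013,0.003,0.2],"dr":[-0.065,-0.027,0],"grip":0.3},{"linear":[0.01,0.003,0.25],"dr":[-0.065,-0.027,0],"grip":0.3},{"linear":[0,0,0.25],"dr":[0,0,0],"grip":0.3},{"linear":[0,0,0.05],"dr":[0,0,0],"grip":0.3},{"linear":[0,0,0],"dr":[0,0,0],"grip":0.3}]'; python3 -c "
from h import *
plan(.435,-.0095,.178,0)"
```

```text
clock: 15.28
tool_pos: [0.4347, -0.0091, 0.1835]
tool_rot: [-0.0, 0.707, 0.707, -0.0]
force: [1.3, -0.2, -0.2]
width: 0.0554
gripper_force: 0.0
t=15.3 N=1 lin=[-0.0024, 0.0022, 0.0364] dr=[-0.012, -0.004, 0.002] turn=-0.0 q6->-1  (single d/.15=[-0.0024, 0.0022, 0.0364])
```

```bash
python3 -m crank '[{"linear":[0,0,0.036],"dr":[0,0,0],"grip":0.3},{"linear":[0,0,0],"dr":[0,0,0],"grip":0},{"linear":[0,0,0],"dr":[0,0,0],"grip":-0.6},{"linear":[0,0,0],"dr":[0,0,0],"grip":-0.6},{"linear":[0,0,0],"dr":[0,0,0],"grip":-0.6},{"linear":[0,0,-0.1],"dr":[0,0,0],"grip":-0.6},{"linear":[0,0,-0.3],"dr":[0,0,0],"grip":-0.6},{"linear":[0,0,-0.38],"dr":[0,0,0],"grip":-0.6},{"linear":[0,0,0],"dr":[0,0,0],"grip":-0.6}]'; python3 -c "
from h import *
plan(.604,.208,.30,-20.6)"
```

```text
clock: 16.4
tool_pos: [0.4369, -0.009, 0.3001]
tool_rot: [0.004, 0.707, 0.707, 0.004]
force: [0.1, 0.0, -1.9]
width: 0.0272
gripper_force: 59.7
t=16.4 N=5 lin=[0.3199, 0.1801, 0.0012] dr=[0.029, -0.002, 0.9] turn=-20.6 q6->40  (single d/.15=[1.4462, 1.1149, 0.0116])
```

```bash
python3 -m crank '[{"linear":[0.2,0.12,0],"dr":[0.02,0,0.75],"grip":-0.6},{"linear":[0.27,0.15,0],"dr":[0.02,0,0.75],"grip":-0.6},{"linear":[0.29,0.165,0],"dr":[0.02,0,0.75],"grip":-0.6},{"linear":[0.29,0.165,0],"dr":[0.02,0,0.75],"grip":-0.6},{"linear":[0.29,0.165,0],"dr":[0.02,0,0.75],"grip":-0.6},{"linear":[0.2,0.12,0],"dr":[0.02,0,0.75],"grip":-0.6},{"linear":[0,0,0],"dr":[0,0,0],"grip":-0.6},{"linear":[0,0,0],"dr":[0,0,0],"grip":-0.6}]'
python3 - <<'E'
from h import *
s=sense();im=get_image('wrist'); cv2.imwrite('pics/w7.png',im[:,:,::-1])
c,si=np.cos(np.radians(-20.6)),np.sin(np.radians(-20.6))
for a,b in [(1,1),(1,-1),(-1,-1),(-1,1)]:
    P=[.606+.055*(a*c-b*si),.218+.055*(a*si+b*c),.03]; print(w2p("wrist",P,s).round(1))
plan(.603,.2095,.30,-20.6)
E
```

```text
clock: 17.4
tool_pos: [0.5983, 0.1982, 0.2924]
tool_rot: [-0.004, 0.822, 0.57, -0.006]
force: [-0.6, -0.3, -2.2]
width: 0.0271
gripper_force: 59.6
[406.1  99.8]
[394.1 248.3]
[252.  247.6]
[242.   99.7]
t=17.4 N=1 lin=[0.0836, 0.0018, -0.0487] dr=[-0.165, 0.053, 0.001] turn=-0.0 q6->40  (single d/.15=[0.0836, 0.0018, -0.0487])
```

View pics/w7.png

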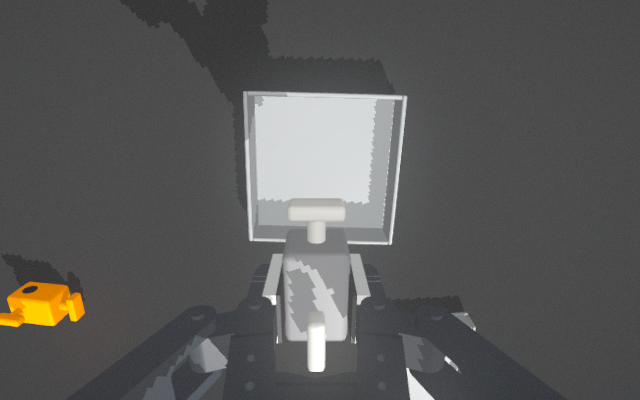

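The boss head is held straight. The bin rim corners are at (244,93), (406,97), (391,244) and (249,241), about 3 mm further out than first measured, so I adjust the target.

```bash
python3 -m crank '[{"linear":[0.1,0,0],"dr":[-0.08,0.025,0],"grip":-0.6},{"linear":[0.0,0.0,0.1],"dr":[-0.08,0.025,0],"grip":-0.6},{"linear":[0,0,0.2],"dr":[0,0,0],"grip":-0.6},{"linear":[0,0,0.25],"dr":[0,0,0],"grip":-0.6},{"linear":[0,0,0.08],"dr":[0,0,0],"grip":-0.6},{"linear":[0,0,0],"dr":[0,0,0],"grip":-0.6},{"linear":[0,0,0],"dr":[0,0,0],"grip":-0.6}]'; python3 -c "
from h import *
plan(.604,.2125,.181,-20.6)"
```

```text
clock: 18.32
tool_pos: [0.6061, 0.213, 0.2013]
tool_rot: [0.001, 0.822, 0.569, 0.003]
force: [0.3, 0.2, -1.3]
width: 0.0272
gripper_force: 59.6
t=18.3 N=1 lin=[-0.0089, -0.0128, 0.1355] dr=[0.067, -0.051, -0.0] turn=0.0 q6->40  (single d/.15=[-0.0089, -0.0128, 0.1355])
```

```bash
python3 -m crank '[{"linear":[-0.005,-0.012,0.06],"dr":[0.03,-0.025,0],"grip":-0.6},{"linear":[0,0,0.04],"dr":[0.03,-0.025,0],"grip":-0.6},{"linear":[0,0,0.02],"dr":[0,0,0],"grip":-0.6},{"linear":[0,0,0.008],"dr":[0,0,0],"grip":-0.6},{"linear":[0,0,0],"dr":[0,0,0],"grip":-0.6},{"linear":[0,0,0],"dr":[0,0,0],"grip":-0.6}]'
```

```text
clock: 19.08
tool_pos: [0.6031, 0.2127, 0.182]
tool_rot: [-0.001, 0.822, 0.569, -0.002]
force: [-3.9, -1.2, 7.1]
width: 0.027
gripper_force: 60.7
```

Contact with the bin floor. I release and lift, then go to stir bar 1.

```bash
python3 -m crank '[{"linear":[0,0,0],"dr":[0,0,0],"grip":-0.25},{"linear":[0,0,0],"dr":[0,0,0],"grip":0.1},{"linear":[0,0,0],"dr":[0,0,0],"grip":0.2},{"linear":[0,0,-0.1],"dr":[0,0,0],"grip":0.2},{"linear":[0,0,-0.3],"dr":[0,0,0],"grip":0.2},{"linear":[0,0,-0.36],"dr":[0,0,0],"grip":0.1},{"linear":[0,0,0],"dr":[0,0,0],"grip":0.1}]'
python3 - <<'E'
from h import *
s=sense();im=get_image('wrist'); cv2.imwrite('pics/w8.png',im[:,:,::-1])
plan(.450,-.134,.30,-67)
E
```

```text
clock: 19.95
tool_pos: [0.6064, 0.2137, 0.3022]
tool_rot: [0.002, 0.822, 0.569, 0.005]
force: [-0.6, 0.2, 0.6]
width: 0.0469
gripper_force: 0.0
t=20.0 N=11 lin=[-0.2257, 0.0718, -0.0009] dr=[0.003, -0.005, 0.92] turn=-46.4 q6->50  (single d/.15=[-2.5308, -0.1528, -0.0147])
```

View pics/w8.png

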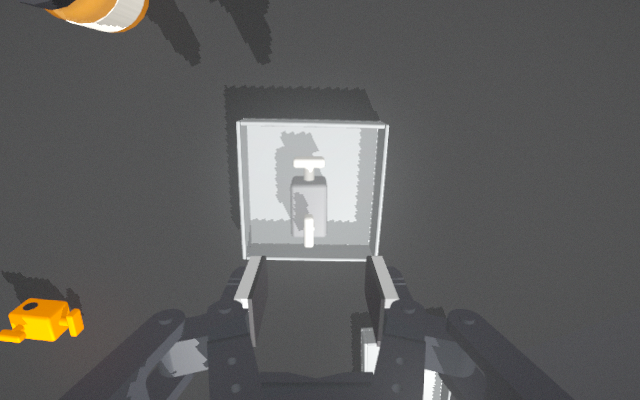

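The boss head stands upright inside the bin at (309,205), clear of the walls. Next is stir bar 1.

```bash
python3 -m crank '[{"linear":[-0.225,0.072,0],"dr":[0.003,-0.005,0.92],"grip":0},{"linear":[-0.225,0.072,0],"dr":[0.003,-0.005,0.92],"grip":0},{"linear":[-0.225,0.072,0],"dr":[0.003,-0.005,0.92],"grip":0},{"linear":[-0.225,0.072,0],"dr":[0.003,-0.005,0.92],"grip":0},{"linear":[-0.225,0.072,0],"dr":[0.003,-0.005,0.92],"grip":0},{"linear":[-0.225,0.072,0],"dr":[0.003,-0.005,0.92],"grip":0},{"linear":[-0.225,0.072,0],"dr":[0.003,-0.005,0.92],"grip":0},{"linear":[-0.225,0.072,0],"dr":[0.003,-0.005,0.92],"grip":0},{"linear":[-0.225,0.072,0],"dr":[0.003,-0.005,0.92],"grip":0},{"linear":[-0.225,0.072,0],"dr":[0.003,-0.005,0.92],"grip":0},{"linear":[-0.225,0.072,0],"dr":[0.003,-0.005,0.92],"grip":0}]' && python3 -m crank '[{"linear":[0,0,0],"dr":[0,0,0],"grip":0},{"linear":[0,0,0],"dr":[0,0,0],"grip":0}]'
python3 - <<'E'
from h import *
s=sense();im=get_image('wrist'); cv2.imwrite('pics/w9.png',im[:,:,::-1])
m=(im.min(2)>150).astype(np.uint8); m[:,:200]=0; m[:,440:]=0; m[255:]=0
n,l,st,ce=cv2.connectedComponentsWithStats(m)
for i in range(1,n):
    if st[i,4]>200:
        r=cv2.minAreaRect(np.argwhere(l==i)[:,::-1].astype(np.float32)); print(st[i,4],r)
        bx=cv2.boxPoints(r); e=sorted([(bx[0],bx[1],bx[2],bx[3]),(bx[1],bx[2],bx[3],bx[0])],key=lambda q:np.linalg.norm(q[0]-q[1]))[0]
        A=p2w("wrist",(e[0]+e[1])/2,.010,s);B=p2w("wrist",(e[2]+e[3])/2,.010,s);print(((A+B)/2).round(4),np.degrees(np.arctan2(*(B-A)[1::-1])).round(1),np.linalg.norm(A-B).round(4))
plan(.450,-.134,.176,-67)
E
```

```text
clock: 21.38
tool_pos: [0.4481, -0.1345, 0.2949]
tool_rot: [-0.0, 0.98, 0.198, -0.005]
force: [0.5, -0.5, -1.0]
width: 0.0429
gripper_force: 0.0
clock: 21.62
tool_pos: [0.4496, -0.1336, 0.2956]
tool_rot: [-0.0, 0.98, 0.199, -0.004]
force: [0.2, -0.4, -0.1]
width: 0.0428
gripper_force: 0.0
675 ((295.5, 12.5), (25.0, 49.0), 90.0)
[ 0.5648 -0.0675  0.01  ] 112.6 0.0338
1742 ((429.0, 54.49999237060547), (108.99998474121094, 19.999996185302734), 90.0)
[ 0.5762 -0.166   0.01  ] -152.0 0.074
1253 ((317.0, 194.5), (71.0, 18.0), 90.0)
[ 0.4483 -0.133   0.01  ] -157.0 0.0598
t=21.7 N=3 lin=[0.001, 0.0014, 0.266] dr=[-0.006, 0.031, 0.004] turn=-0.0 q6->51  (single d/.15=[0.0051, 0.0047, 0.798])
```

View pics/w9.png

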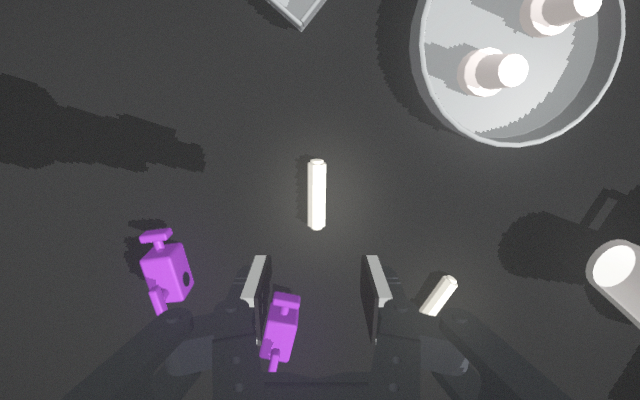

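The stir bar is at (317,194), aligned with the pads. Both stoppers stand in the dish, at (560,10) and (495,70). The purple blocks lie below the gripper body's height.

```bash
python3 -m crank '[{"linear":[-0.002,0,0.22],"dr":[0,0.03,0],"grip":0},{"linear":[0,0,0.28],"dr":[0,0.03,0],"grip":0},{"linear":[0,0,0.22],"dr":[0,0.03,0],"grip":0},{"linear":[0,0,0.03],"dr":[0,0,0],"grip":0},{"linear":[0,0,0],"dr":[0,0,0],"grip":0},{"linear":[0,0,0],"dr":[0,0,0],"grip":0}]'; python3 -c "
from h import *
plan(.4490,-.1333,.177,-67)"
```

```text
clock: 22.42
tool_pos: [0.45, -0.1343, 0.1849]
tool_rot: [0.0, 0.98, 0.2, 0.001]
force: [0.7, 0.2, -0.1]
width: 0.0425
gripper_force: 0.0
t=22.4 N=1 lin=[-0.0036, -0.0086, 0.0529] dr=[0.018, -0.026, 0.01] turn=-0.0 q6->50  (single d/.15=[-0.0036, -0.0086, 0.0529])
```

```bash
python3 -m crank '[{"linear":[-0.003,-0.006,0.053],"dr":[0,0,0],"grip":0},{"linear":[0,0,0],"dr":[0,0,0],"grip":-0.3},{"linear":[0,0,0],"dr":[0,0,0],"grip":-0.8},{"linear":[0,0,0],"dr":[0,0,0],"grip":-0.9},{"linear":[0,0,0],"dr":[0,0,0],"grip":-0.9},{"linear":[0,0,0],"dr":[0,0,0],"grip":-0.9}]'
```

```text
clock: 23.18
tool_pos: [0.4481, -0.1335, 0.1759]
tool_rot: [-0.0, 0.98, 0.199, -0.0]
force: [-1.6, 1.0, 6.0]
width: 0.012
gripper_force: 59.3
```

```bash
python3 -m crank '[{"linear":[0,0,-0.15],"dr":[0,0,0],"grip":-0.9},{"linear":[0,0,-0.3],"dr":[0,0,0],"grip":-0.9},{"linear":[0,0,-0.36],"dr":[0,0,0],"grip":-0.9},{"linear":[0,0,0],"dr":[0,0,0],"grip":-0.9}]'; python3 -c "
from h import *
plan(.631,.014,.30,73.2)"
```

```text
clock: 23.68
tool_pos: [0.4505, -0.1344, 0.3014]
tool_rot: [0.003, 0.98, 0.199, 0.005]
force: [0.4, -0.5, -0.2]
width: 0.0118
gripper_force: 58.7
t=23.7 N=9 lin=[0.1462, -0.0991, 0.0014] dr=[0.006, -0.014, 0.965] turn=-39.8 q6->108  (single d/.15=[1.4945, -0.4406, 0.0182])
```

```bash
python3 -m crank '[{"linear":[0.146,-0.099,0.001],"dr":[0.006,-0.014,0.965],"grip":-0.9},{"linear":[0.146,-0.099,0.001],"dr":[0.006,-0.014,0.965],"grip":-0.9},{"linear":[0.146,-0.099,0.001],"dr":[0.006,-0.014,0.965],"grip":-0.9},{"linear":[0.146,-0.099,0.001],"dr":[0.006,-0.014,0.965],"grip":-0.9},{"linear":[0.146,-0.099,0.001],"dr":[0.006,-0.014,0.965],"grip":-0.9},{"linear":[0.146,-0.099,0.001],"dr":[0.006,-0.014,0.965],"grip":-0.9},{"linear":[0.146,-0.099,0.001],"dr":[0.006,-0.014,0.965],"grip":-0.9},{"linear":[0.146,-0.099,0.001],"dr":[0.006,-0.014,0.965],"grip":-0.9},{"linear":[0.146,-0.099,0.001],"dr":[0.006,-0.014,0.965],"grip":-0.9},{"linear":[0,0,0],"dr":[0,0,0],"grip":-0.9},{"linear":[0,0,0],"dr":[0,0,0],"grip":-0.9}]'
python3 - <<'E'
from h import *
s=sense();im=get_image('wrist'); cv2.imwrite('pics/w10.png',im[:,:,::-1])
c,si=np.cos(np.radians(-16.8)),np.sin(np.radians(-16.8))
for a,b in [(1,1),(1,-1),(-1,-1),(-1,1)]:
    a*=.045;b*=.075;print(w2p("wrist",[.6209+a*c-b*si,-.0195+a*si+b*c,.022],s).round(1))
plan(.631,.014,.18,73.2)
E
```

```text
clock: 25.05
tool_pos: [0.6272, 0.0147, 0.2932]
tool_rot: [-0.001, 0.989, -0.146, -0.007]
force: [-0.1, 0.5, -0.8]
width: 0.0117
gripper_force: 58.7
[260.  132.2]
[468.4 133.1]
[452.  245.4]
[266.2 245.9]
t=25.1 N=2 lin=[0.0171, -0.0019, 0.3782] dr=[-0.001, 0.09, 0.003] turn=-0.0 q6->108  (single d/.15=[0.037, -0.0039, 0.7563])
```

View pics/w10.png

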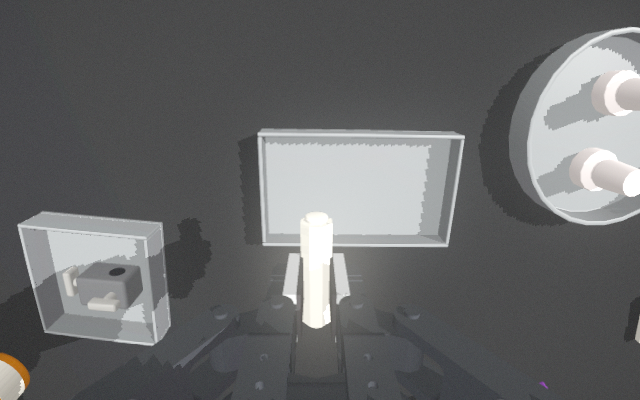

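The bar is held straight at (316,270). The tray rim corners are at (260,132), (462,135), (449,245) and (264,244), matching the estimate. Boss head and stoppers are still in place.

```bash
python3 -m crank '[{"linear":[0.018,0,0.2],"dr":[0,0.06,0],"grip":-0.9},{"linear":[0.018,0,0.28],"dr":[0,0.06,0],"grip":-0.9},{"linear":[0,0,0.15],"dr":[0,0.06,0],"grip":-0.9},{"linear":[0,0,0.05],"dr":[0,0,0],"grip":-0.9},{"linear":[0,0,0],"dr":[0,0,0],"grip":-0.9},{"linear":[0,0,0],"dr":[0,0,0],"grip":-0.9}]'; python3 -c "
from h import *
plan(.631,.014,.179,73.2)"
```

```text
clock: 25.85
tool_pos: [0.6336, 0.0134, 0.1944]
tool_rot: [-0.0, 0.989, -0.146, 0.003]
force: [0.3, -0.3, -1.5]
width: 0.0123
gripper_force: 58.7
t=25.9 N=1 lin=[-0.0183, 0.0014, 0.1026] dr=[-0.022, -0.069, -0.0] turn=0.0 q6->108  (single d/.15=[-0.0183, 0.0014, 0.1026])
```

```bash
python3 -m crank '[{"linear":[-0.014,0,0.05],"dr":[-0.01,-0.035,0],"grip":-0.9},{"linear":[0,0,0.03],"dr":[-0.01,-0.035,0],"grip":-0.9},{"linear":[0,0,0.015],"dr":[0,0,0],"grip":-0.9},{"linear":[0,0,0.008],"dr":[0,0,0],"grip":-0.9},{"linear":[0,0,0],"dr":[0,0,0],"grip":-0.9},{"linear":[0,0,0],"dr":[0,0,0],"grip":-0.9}]'
```

```text
clock: 26.6
tool_pos: [0.6308, 0.0142, 0.1789]
tool_rot: [0.0, 0.989, -0.146, -0.002]
force: [-4.7, -0.9, 8.4]
width: 0.0119
gripper_force: 59.9
```

Contact with the tray floor. I release, lift, and head for stir bar 2.

```bash
python3 -m crank '[{"linear":[0,0,0],"dr":[0,0,0],"grip":-0.6},{"linear":[0,0,0],"dr":[0,0,0],"grip":-0.4},{"linear":[0,0,0],"dr":[0,0,0],"grip":-0.3},{"linear":[0,0,-0.1],"dr":[0,0,0],"grip":-0.3},{"linear":[0,0,-0.3],"dr":[0,0,0],"grip":-0.3},{"linear":[0,0,-0.38],"dr":[0,0,0],"grip":-0.2},{"linear":[0,0,0],"dr":[0,0,0],"grip":-0.1}]'
python3 - <<'E'
from h import *
plan(.397,-.276,.30,84.6)
E
```

```text
clock: 27.48
tool_pos: [0.6343, 0.014, 0.3021]
tool_rot: [-0.001, 0.989, -0.146, 0.006]
force: [0.4, -0.5, -0.3]
width: 0.0382
gripper_force: 0.0
t=27.5 N=7 lin=[-0.1644, 0.3174, 0.0005] dr=[-0.003, -0.02, -0.355] turn=11.4 q6->61  (single d/.15=[-0.9561, 2.3083, -0.0035])
```

```bash
python3 -m crank '[{"linear":[-0.164,0.317,0],"dr":[-0.003,-0.02,-0.355],"grip":0},{"linear":[-0.164,0.317,0],"dr":[-0.003,-0.02,-0.355],"grip":0},{"linear":[-0.164,0.317,0],"dr":[-0.003,-0.02,-0.355],"grip":0},{"linear":[-0.164,0.317,0],"dr":[-0.003,-0.02,-0.355],"grip":0},{"linear":[-0.164,0.317,0],"dr":[-0.003,-0.02,-0.355],"grip":0},{"linear":[-0.164,0.317,0],"dr":[-0.003,-0.02,-0.355],"grip":0},{"linear":[-0.164,0.317,0],"dr":[-0.003,-0.02,-0.355],"grip":0},{"linear":[0,0,0],"dr":[0,0,0],"grip":0},{"linear":[0,0,0],"dr":[0,0,0],"grip":0},{"linear":[0,0,0],"dr":[0,0,0],"grip":0}]'
python3 - <<'E'
from h import *
s=sense();im=get_image('wrist'); cv2.imwrite('pics/w11.png',im[:,:,::-1])
m=(im.min(2)>150).astype(np.uint8); m[:,:200]=0; m[:,440:]=0; m[255:]=0
n,l,st,ce=cv2.connectedComponentsWithStats(m)
for i in range(1,n):
    if st[i,4]>200:
        r=cv2.minAreaRect(np.argwhere(l==i)[:,::-1].astype(np.float32)); print(st[i,4],r)
        bx=cv2.boxPoints(r); e=sorted([(bx[0],bx[1],bx[2],bx[3]),(bx[1],bx[2],bx[3],bx[0])],key=lambda q:np.linalg.norm(q[0]-q[1]))[0]
        A=p2w("wrist",(e[0]+e[1])/2,.010,s);B=p2w("wrist",(e[2]+e[3])/2,.010,s);C=(A+B)/2;a=np.degrees(np.arctan2(*(B-A)[1::-1]));print(C.round(4),a.round(1),np.linalg.norm(A-B).round(4))
        if st[i,4]<2000: plan(C[0],C[1],.177,a+90)
E
```

```text
clock: 28.72
tool_pos: [0.3949, -0.2745, 0.2957]
tool_rot: [-0.0, 0.999, -0.046, -0.007]
force: [-0.6, -0.3, 0.0]
width: 0.0423
gripper_force: 0.0
1352 ((316.1156005859375, 190.00985717773438), (72.20704650878906, 19.352615356445312), 88.53119659423828)
[ 0.3954 -0.2738  0.01  ] 176.0 0.0604
t=28.8 N=3 lin=[0.0032, -0.0014, 0.2639] dr=[-0.0, 0.059, -0.096] turn=1.3 q6->60  (single d/.15=[0.0132, -0.0044, 0.7917])
```

```bash
python3 -m crank '[{"linear":[0.003,-0.001,0.22],"dr":[0,0.059,-0.096],"grip":0},{"linear":[0.003,-0.001,0.28],"dr":[0,0.059,-0.096],"grip":0},{"linear":[0,0,0.22],"dr":[0,0.059,-0.096],"grip":0},{"linear":[0,0,0.03],"dr":[0,0,0],"grip":0},{"linear":[0,0,0],"dr":[0,0,0],"grip":0},{"linear":[0,0,0],"dr":[0,0,0],"grip":0}]'; python3 -c "
from h import *
plan(.3957,-.274,.177,86)"
```

```text
clock: 29.52
tool_pos: [0.3954, -0.2757, 0.1849]
tool_rot: [0.001, 0.999, -0.035, 0.001]
force: [0.3, -0.1, 0.0]
width: 0.0425
gripper_force: 0.0
t=29.5 N=1 lin=[0.0014, -0.0116, 0.0528] dr=[0.028, -0.035, -0.012] turn=0.1 q6->59  (single d/.15=[0.0014, -0.0116, 0.0528])
```

```bash
python3 -m crank '[{"linear":[0,-0.008,0.053],"dr":[0,0,0],"grip":0},{"linear":[0,0,0],"dr":[0,0,0],"grip":-0.3},{"linear":[0,0,0],"dr":[0,0,0],"grip":-0.8},{"linear":[0,0,0],"dr":[0,0,0],"grip":-0.9},{"linear":[0,0,0],"dr":[0,0,0],"grip":-0.9},{"linear":[0,0,0],"dr":[0,0,0],"grip":-0.9},{"linear":[0,0,-0.15],"dr":[0,0,0],"grip":-0.9},{"linear":[0,0,-0.3],"dr":[0,0,0],"grip":-0.9},{"linear":[0,0,-0.36],"dr":[0,0,0],"grip":-0.9},{"linear":[0,0,0],"dr":[0,0,0],"grip":-0.9}]'; python3 -c "
from h import *
plan(.611,-.054,.30,73.2)"
```

```text
clock: 30.78
tool_pos: [0.3963, -0.2756, 0.3014]
tool_rot: [0.004, 0.999, -0.036, 0.004]
force: [-0.0, -0.3, 1.0]
width: 0.0117
gripper_force: 58.8
t=30.8 N=6 lin=[0.1956, -0.2824, 0.0015] dr=[0.012, -0.021, 0.462] turn=-12.7 q6->102  (single d/.15=[1.3222, -1.5758, 0.0106])
```

```bash
python3 -m crank '[{"linear":[0.195,-0.282,0.001],"dr":[0.012,-0.02,0.462],"grip":-0.9},{"linear":[0.195,-0.282,0.001],"dr":[0.012,-0.02,0.462],"grip":-0.9},{"linear":[0.195,-0.282,0.001],"dr":[0.012,-0.02,0.462],"grip":-0.9},{"linear":[0.195,-0.282,0.001],"dr":[0.012,-0.02,0.462],"grip":-0.9},{"linear":[0.195,-0.282,0.001],"dr":[0.012,-0.02,0.462],"grip":-0.9},{"linear":[0.195,-0.282,0.001],"dr":[0.012,-0.02,0.462],"grip":-0.9},{"linear":[0,0,0],"dr":[0,0,0],"grip":-0.9},{"linear":[0,0,0],"dr":[0,0,0],"grip":-0.9},{"linear":[0,0,0],"dr":[0,0,0],"grip":-0.9}]'
python3 - <<'E'
from h import *
s=sense();im=get_image('wrist'); cv2.imwrite('pics/w12.png',im[:,:,::-1])
plan(.611,-.054,.20,73.2)
E
```

```text
clock: 31.9
tool_pos: [0.6073, -0.0534, 0.2948]
tool_rot: [-0.003, 0.989, -0.147, -0.006]
force: [-0.2, -0.9, 1.1]
width: 0.012
gripper_force: 58.9
t=31.9 N=2 lin=[0.0146, -0.0011, 0.3171] dr=[-0.025, 0.071, -0.008] turn=0.1 q6->102  (single d/.15=[0.0309, -0.0015, 0.6341])
```

View pics/w12.png

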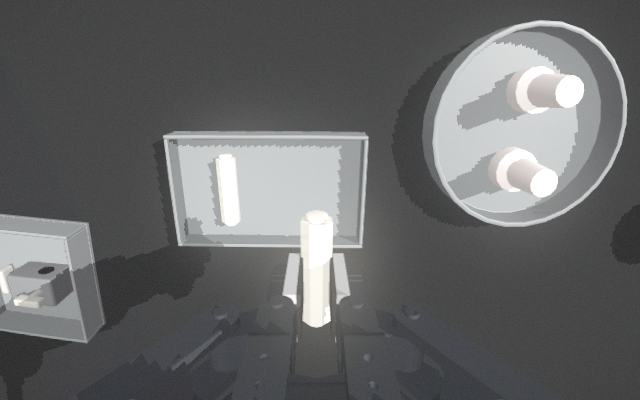

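Stir bar 1 lies flat in the tray at (228,190). Stir bar 2 is held straight at (316,270). Both stoppers are standing in the dish. I shift 4 mm away from the right wall and lower.

```bash
python3 -m crank '[{"linear":[0.015,-0.015,0.2],"dr":[-0.016,0.047,0],"grip":-0.9},{"linear":[0.01,-0.015,0.28],"dr":[-0.016,0.047,0],"grip":-0.9},{"linear":[0,0,0.16],"dr":[-0.016,0.047,0],"grip":-0.9},{"linear":[0,0,0.06],"dr":[0,0,0],"grip":-0.9},{"linear":[0,0,0],"dr":[0,0,0],"grip":-0.9},{"linear":[0,0,0],"dr":[0,0,0],"grip":-0.9}]'; python3 -c "
from h import *
plan(.612,-.050,.179,73.2)"
```

```text
clock: 32.7
tool_pos: [0.6137, -0.0494, 0.1924]
tool_rot: [-0.0, 0.989, -0.146, 0.002]
force: [0.4, 0.4, -0.2]
width: 0.0119
gripper_force: 58.9
t=32.7 N=1 lin=[-0.0099, 0.0074, 0.0891] dr=[-0.011, -0.053, -0.004] turn=0.0 q6->102  (single d/.15=[-0.0099, 0.0074, 0.0891])
```

```bash
python3 -m crank '[{"linear":[-0.01,0,0.045],"dr":[-0.005,-0.026,0],"grip":-0.9},{"linear":[0,0,0.025],"dr":[-0.005,-0.026,0],"grip":-0.9},{"linear":[0,0,0.014],"dr":[0,0,0],"grip":-0.9},{"linear":[0,0,0.008],"dr":[0,0,0],"grip":-0.9},{"linear":[0,0,0],"dr":[0,0,0],"grip":-0.9},{"linear":[0,0,0],"dr":[0,0,0],"grip":-0.9}]'
```

```text
clock: 33.45
tool_pos: [0.6115, -0.0484, 0.1788]
tool_rot: [-0.0, 0.989, -0.146, -0.002]
force: [-4.9, 0.3, 10.6]
width: 0.0122
gripper_force: 60.2
```

Contact with the tray floor. I release, lift and back off.

```bash
python3 -m crank '[{"linear":[0,0,0],"dr":[0,0,0],"grip":-0.6},{"linear":[0,0,0],"dr":[0,0,0],"grip":-0.4},{"linear":[0,0,0],"dr":[0,0,0],"grip":-0.35},{"linear":[0,0,-0.1],"dr":[0,0,0],"grip":-0.35},{"linear":[0,0,-0.3],"dr":[0,0,0],"grip":-0.35},{"linear":[0,0,-0.38],"dr":[0,0,0],"grip":-0.3},{"linear":[-0.2,0,-0.2],"dr":[0,0,0],"grip":0},{"linear":[-0.2,0,-0.2],"dr":[0,0,0],"grip":0},{"linear":[0,0,0],"dr":[0,0,0],"grip":0},{"linear":[0,0,0],"dr":[0,0,0],"grip":0}]'
python3 - <<'E'
from h import *
a=get_image('wrist')[:,:,::-1]; cv2.imwrite('pics/end.png',a)
E
```

```text
clock: 34.7
tool_pos: [0.5547, -0.0314, 0.3546]
tool_rot: [-0.0, 0.989, -0.146, -0.001]
force: [0.4, 0.4, -0.1]
width: 0.0427
gripper_force: 0.0
```

View pics/end.png

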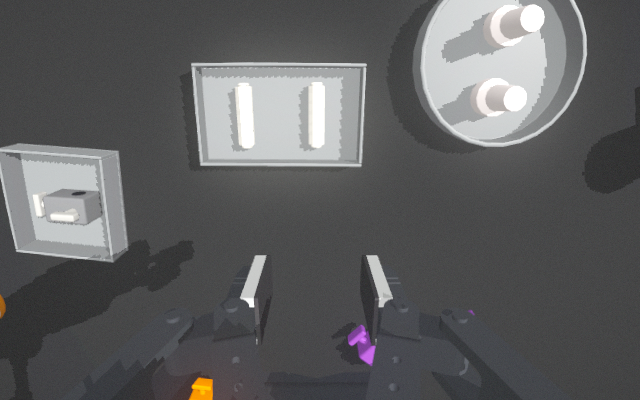

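Both stir bars lie flat in the tray at (244,116) and (317,116). Both stoppers stand in the dish at (515,25) and (500,97). The boss head is upright in the bin at (72,207), and the gripper touches nothing. I hand the job in.

```bash
python3 -c "
from cell import env
print(env.finish_job())"
```

```text
the job is handed in; nothing more can be done
None
```

I placed all five parts in their containers and handed the job in at about 35 s of the 118 s allowed; the last picture shows each one set down correctly, and the judge returned no verdict.

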